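# Check the dryness of a plaster mould with a spring-tip moisture meter

## Robot

A 6-joint arm with a two-finger parallel gripper is mounted at the origin on a cart in front of the work surface, level with it; the furniture and walls round the work are solid. World frame = base frame: x ahead of the robot, y to its left, z up, the work surface at z = 0. Lengths are in m, angles in degrees, forces in N, time in s.
With the tool pointing down it reaches from about 0.325 to 0.9 m from the base axis. Payload 6.1 kg.
Tool frame: the origin (TCP) lies on the centre line of the jaws, within the pads' length; the fingertips stand finger_overhang ahead of it and the grasp point (between the pads) lies 6 mm ahead of it (finger_overhang is the distance from the TCP to the fingertips, in m); z points along the fingers, y is the line along which they close (so a half turn about z gives the same grasp; the last joint's range is limited). The gripper opens to 87 mm and grips with 3 to 60 N. Pads are 19 mm wide; open, the fingers measure 117 mm over their backs; the gripper's body (75 mm by 190 mm) begins 51 mm behind the grasp point.
Start: joints at [61.988, 12.628, 87.462, -0, 79.91, -7.225], TCP at [0.222, 0.584, 0.248] pointing down, gripper open.
Joint ranges: [-170.65, 170.65], [-52.31, 119.04], [5.05, 147.46], [-71.25, 251.25], [11.57, 151.72], [-153.62, 153.62]. Speed limits (degrees/s): [147.25, 147.25, 172.46, 180, 180, 180].

## Interface

Orientations are given as [roll, pitch, yaw] about the fixed x, y, z axes, in that order (R = Rz(yaw) Ry(pitch) Rx(roll)).
In Python, from workcell import read_state, get_image, close_job, silhouettes, tip_of, finger_overhang gives the robot as it stands. The module is installed in compiled form; this text tells all that it offers.
- The arm moves only by the tool move_arm, never from a script. Its argument "rows" is a list of rows, each a list of 6 numbers: the shift along the tool's x, y, z normalised to -1 to 1, where 1 is 1000 mm, then the turn, a rotation vector about the tool's x, y, z normalised to -1 to 1, where 1 is 60 degrees. A call has 1 to 20 rows; each row shifts and turns the commanded pose from where the row before left it, along the tool's axes as they then stand; what a row does not reach is not made up. A row lasts 1/12 s, in which the tool goes at most 41.7 mm and 7.16 degrees, less where a joint would pass 70% of its speed; a pose out of reach is approached as far as the arm can. A call with a number of a shift or a turn outside -1 to 1 is refused whole. A call with a gripper value outside its range is refused whole. "fingers" is the opening, from -1 (shut) to 1 (fully open), so that 0 is half open, set as the call begins (left out, the last holds). The fingers move at their own pace and stop on an object; "newtons" is the grip in N (left out, the last holds). Time passes only in rows, so rows that do not move let the fingers close. It gives the time, the measured TCP pose, the force, the opening and the grip force at its end, in the units of the state.
- read_state(): the state, without advancing time (a new reading comes with each control period).
- get_image(name): name is "scene" or "top"; returns a dict with "img" (480x640x3 uint8, red, green, blue), "fovy" (degrees; the focal length in pixels is half the picture's height over the tangent of half this angle, whatever the lens; pixels are square), "cx", "cy" (the principal point, pixels), "k1" (the pictures are not rectified: a ray, as slopes to the right and down, at radius r is drawn at 1 + k1 r^2 times it, then the intrinsics apply), "eye" and "attitude" of the camera in the world. Camera axes: x right, y down, z forward; pixel columns grow to the right and rows downward; lengths in m; the calibration is good to about 2 mm. A picture is of the moment at which its call begins. There is no depth.
- close_job(): hands the job in; it is judged then, once.
Trained networks look in a picture, given as the dict that the camera call returned (one of the last four; its "shot" number tells which), for a name from the list of things; names that differ only in an ending like _2 or _b are one class to them, and where a whole thing is asked for, a point or a joint stands for the part that bears it (a point fixed in the world has none). Each returns a list of dicts, best first, with "score" (0 to 1); they miss things now and then, are a little off and sometimes report something else, mostly with a low value. They report only what shows in the picture. A call takes as long as a camera call. They do not tell look-alikes from the thing itself.
- silhouettes(thing, picture): "mask" (480x640 bool, what is visible of it) and "position" ([row, column] in pixels, amid what is visible of it).
- tip_of(thing, picture): "position" ([row, column] in pixels: a listed point, or the origin of a listed thing).
The state is a dict: "time": time; "joint_positions": joint angles; "dq": joint speeds; "tau": joint torques, N m; "tcp_pos": TCP position; "tcp_rot": TCP orientation; "wrist_force": force on the tool from outside, world axes, zero at the start; "moment": the same for the moment, N m; "opening": opening from 0.0 (shut) to 1.0 (fully open); "grip_force": force on a finger pad.
Only numpy, scipy, OpenCV 4.12 (cv2) and the standard library are available. Lean on these libraries where they do the work, as an engineer would, in place of code of your own. Each camera call takes 0.05 s, during which the arm holds its last target. There are 200 camera calls.

## Task

Find out whether the plaster dish mould is dry enough to use. Take the moisture meter out of its stand and first check it on the stand's round steel check pad: hold it upright there for about a second with the spring tip pushed about half way in. Then set the tip inside the pencilled ring on the mould's sloping side (not on the cross), hold the meter square to that slope, press gently until the tip is again about half way in, and finish there still holding it on the ring; leave the mould, the stand and everything else on the bench where they are.

Things in the scene. Friction and masses are not known exactly. Their poses are not given: they have to be found in the camera images.
- meter_grip (a point): moisture meter, a black box-shaped hand instrument standing tip down in its stand: the point on its long axis at the middle of the part to grip. z from tip to top (up at the start), x across its thickness, y across its width. Flat-sided case 26 mm (x) by 40 mm (y), from 64 mm below this point to 30 mm above it; the end of its tip is 98 mm below this point
- meter: the same meter, about 0.17 kg; origin at the end of its sensing tip when that is fully out, axes as for meter_grip, small display on the -x face. Under the case is a tapered nose, 22 mm wide and 14 mm long, and under that 20 mm of the sensing tip
- sensor_tip (a joint): how far the sensing tip is pushed into the nose, m: 0 fully out, 0.010 fully in. A straight-sliding steel stem with a 10 mm ball end, on the meter's long axis; half way in, the dark groove round the stem meets the lip of the nose. Its spring takes 1.75 N to start moving, 3.5 N half way, 5.25 N fully in
- tip_end (a point): the end of the sensing tip's ball, on the meter's long axis (moves in with the tip)
- dock: the meter's stand: grey and black plastic block fixed to the bench, 76 mm (x) by 144 mm (y) by 68 mm high, origin at the centre of its underside, z up. Its pocket at y = +30 mm, 29 mm (x) by 43 mm (y), takes the lower 28 mm of the meter's case with 1.5 mm play on each side; the meter lifts straight out
- check_pad (a point): centre of the top of the round steel check pad, 25 mm across, on the stand's upper face at y = -37 mm, 70 mm above the bench; z up
- mould: white plaster drape mould for a shallow dish, 2.2 kg: a low round cone 176 mm across and 40 mm high, origin at the centre of its underside. Rim 18 mm high, then a flank rising at 22 degrees to a flat crown 65 mm across. Two pencil marks on the flank: a ring on the mould's -y side and a cross 100 degrees round from it
- spot (a point): centre of the pencilled ring (20 mm across) on the mould's flank, on the plaster surface, 60 mm out from the mould's axis and 28.5 mm above the bench; z points straight out of the surface (22 degrees from vertical)
- rubber_kidney: red rubber kidney, 96 mm long and 8 mm thick, lying on the bench; a bystander
- bisque_cup: white bisque cup, 68 mm wide and 76 mm high, on the bench behind; a bystander
- wood_rib: wooden rib, 100 by 54 by 9 mm, lying on the bench behind; a bystander
- clay_lump_2: grey lump of clay, about 60 mm wide and 42 mm high, on the bench behind; a bystander
- loop_tool: loop trimming tool with a wooden handle, 192 mm long, lying near the bench's front edge; a bystander
- bisque_bowl: white bisque bowl, 104 mm wide and 43 mm high, on the bench at the left; a bystander
Things that resemble listed ones, but are neither listed nor needed, are in the scene too. What is meant by the meter is not orange, and is the larger of those in its own colour.

How it is judged:
By the outcome, as a careful person would: the job done as asked, in the order asked, and still so for the second after the job is handed in, while the arm keeps its last pose, push and grip.
It also fails if it takes over 54 s, if anything falls off the work surface, if the arm or the gripper's body presses on something with over 40 N, if the wrist force passes 120 N, or if a joint passes its speed limit or range.

## Working session

There is one attempt and no reset: what is moved stays moved. The work goes in short steps, Python scripts to look and compute and a tool call to move; the robot and the scene stay as the last step left them, time stands still between calls to the robot, and variables do not carry over. Pictures are saved under pics/ and viewed, at most 10 in all, crops included, and the job is handed in when it is done.

Besides the shell and the picture viewer there is one more tool, called after "Call:" as name(argument=value, ...), one argument or row to a line, values as JSON. move_arm: Moves the arm, as the interface text tells. Its arguments: {"type":"object","properties":{"rows":{"type":"array","items":{"type":"array","items":{"type":"number"}}},"fingers":{"type":"number"},"newtons":{"type":"number"}},"required":["rows"]}

```bash
mkdir -p pics; cat > h.py <<'E'
import numpy as np, cv2
from workcell import *
from scipy.spatial.transform import Rotation as R
def att(c):
    a=np.array(c["attitude"],float)
    return a if a.shape==(3,3) else R.from_euler('xyz',a,degrees=True).as_matrix()
def K(c):
    f=c["img"].shape[0]/2/np.tan(np.radians(c["fovy"]/2)); return f,c["cx"],c["cy"]
def ray(c,rc):
    f,cx,cy=K(c); d=np.array([(rc[1]-cx)/f,(rc[0]-cy)/f]); u=d.copy()
    for _ in range(30): u=d/(1+c["k1"]*(u@u))
    v=att(c)@np.array([u[0],u[1],1]); return np.array(c["eye"]),v/np.linalg.norm(v)
def onz(c,rc,z):
    e,v=ray(c,rc); return e+v*(z-e[2])/v[2]
def proj(c,p):
    f,cx,cy=K(c); q=(np.atleast_2d(p)-np.array(c["eye"]))@att(c); u=q[:,:2]/q[:,2:]
    u=u*(1+c["k1"]*(u**2).sum(1,keepdims=True)); return np.c_[u[:,1]*f+cy,u[:,0]*f+cx]
def tri(c1,r1,c2,r2):
    A=np.zeros((3,3));b=np.zeros(3)
    for c,r in((c1,r1),(c2,r2)):
        e,v=ray(c,r);M=np.eye(3)-np.outer(v,v);A+=M;b+=M@e
    return np.linalg.solve(A,b)
def save(n,img): cv2.imwrite("pics/"+n,img[:,:,::-1])
E
python3 - <<'E'
from h import *
np.set_printoptions(precision=3,suppress=True)
print(read_state(),finger_overhang if not callable(finger_overhang) else finger_overhang())
s=get_image("scene");t=get_image("top")
for c in(s,t): print({k:v for k,v in c.items() if k!="img"})
save("s0.png",s["img"]);save("t0.png",t["img"])
for n in["meter","dock","mould"]:
  for nm,c in(("s",s),("t",t)):
    print(n,nm,[(round(d["score"],2),np.round(d["position"]),int(d["mask"].sum())) for d in silhouettes(n,c)][:4])
for n in["meter_grip","meter","dock","check_pad","mould","spot"]:
  for nm,c in(("s",s),("t",t)):
    print(n,nm,[(round(d["score"],2),np.round(d["position"],1)) for d in tip_of(n,c)][:4])
E
```

```text
{'time': 0.0, 'joint_positions': array([61.988, 12.677, 87.525, -0.001, 79.91 , -7.224]), 'dq': array([ 0.057, -0.08 , -0.02 ,  0.079,  0.015,  0.031]), 'tau': array([  0.003, -49.461, -38.738,   0.07 ,   0.057,  -0.   ]), 'tcp_pos': array([0.222, 0.584, 0.246]), 'tcp_rot': array([-179.889,   -0.013,  159.212]), 'wrist_force': array([ 0.075,  0.505, -0.166]), 'moment': array([ 0.018, -0.02 , -0.073]), 'grip_force': 0.0, 'opening': 0.9985829044729218} 0.025
{'fovy': 56.07281291116593, 'cx': 316.0654462057388, 'cy': 241.26222279285295, 'k1': 0.029182611737234722, 'eye': array([ 0.19 , -0.453,  0.757]), 'attitude': array([-140.093,   -0.331,  -40.676]), 'shot': 1}
{'fovy': 47.11549835872688, 'cx': 323.86860764590745, 'cy': 244.80875908218647, 'k1': -0.007431482806022646, 'eye': array([ 0.403, -0.047,  1.063]), 'attitude': array([-170.519,   -0.499,  -90.558]), 'shot': 2}
meter s [(0.84, array([222., 291.]), 680), (0.75, array([258., 257.]), 393), (0.56, array([211., 255.]), 385)]
meter t [(0.81, array([252., 273.]), 515), (0.76, array([266., 216.]), 298), (0.49, array([306., 271.]), 226
[... 442 characters left out ...]
[256.4, 271. ])), (0.52, array([266.1, 217.6]))]
meter s [(0.88, array([250.4, 294.4])), (0.85, array([272.7, 258.4])), (0.77, array([228.6, 258.5]))]
meter t [(0.93, array([262. , 274.6])), (0.74, array([272.5, 221.9])), (0.58, array([180.7, 411.9])), (0.45, array([310.4, 273.1]))]
dock s [(0.64, array([255.2, 304.3]))]
dock t [(0.57, array([262.4, 286.8])), (0.41, array([271.5, 357.8]))]
check_pad s [(0.63, array([248. , 313.2]))]
check_pad t [(0.96, array([252.6, 310.3]))]
mould s [(0.96, array([369.3, 395. ])), (0.31, array([261.2, 302.1]))]
mould t [(0.89, array([277.2, 442.5]))]
spot s [(0.66, array([393.7, 407.5]))]
spot t [(0.65, array([289.3, 474.5])), (0.32, array([182.2, 354.1]))]
```

View pics/s0.png

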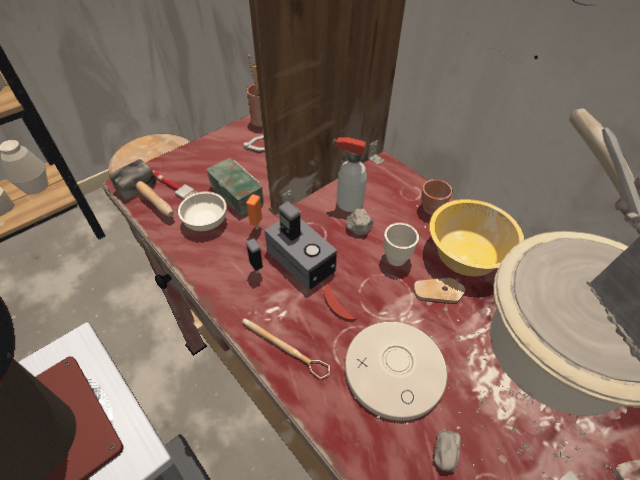

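View pics/t0.png

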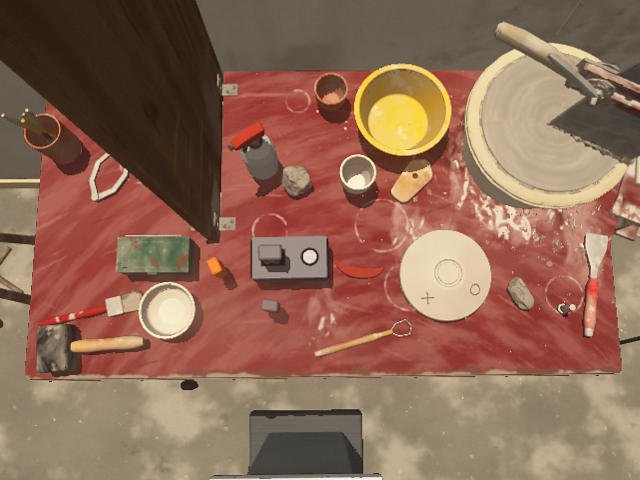

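The meter candidates in the top image are a large black one in the stand (272,252), a small black one on the bench (270,306) and an orange one (215,266). The stand one fits: it isn't orange, it is the larger black one, and it sits in the pocket next to the steel pad. The ring is at about (475,289) and the cross at (428,297). A tall wooden panel stands at the left rear, with its front edge at about (215,240). Next I'll fit the poses and check an enlarged crop.

```bash
cat > fit.py <<'E'
from h import *
from scipy.optimize import minimize
np.set_printoptions(precision=4,suppress=True)
s=get_image("scene");t=get_image("top")
def box(cx,cy,sx,sy,z0,z1): return np.array([[cx+a*sx/2,cy+b*sy/2,z] for a in(-1,1) for b in(-1,1) for z in(z0,z1)])
def hull(c,P,m):
    p=proj(c,P)[:,::-1]; cv2.fillConvexPoly(m,cv2.convexHull(np.round(p*16).astype(np.int32)),1,shift=4)
def place(P,q): 
    r=R.from_euler('z',q[2],degrees=True).as_matrix(); return P@r.T+[q[0],q[1],0]
def best(n,c):
    return max(silhouettes(n,c),key=lambda d:d["mask"].sum()*(d["score"]>.3))["mask"]
D=box(0,0,.076,.144,0,.068)
# meter case in dock: pocket bottom 28 mm into dock -> case from z=.040 to .134
M=box(0,.030,.026,.040,.040,.134)
obs=[(c,(best("dock",c)|silhouettes("meter",c)[0]["mask"]).astype(np.uint8)) for c in(s,t)]
def cost(q,parts=(D,M)):
    L=0
    for c,o in obs:
        m=np.zeros((480,640),np.uint8)
        for P in parts: hull(c,place(P,q),m)
        L+=1-(m&o).sum()/(m|o).sum()
    return L
cp=[d["position"] for d in(tip_of("check_pad",s)[0],tip_of("check_pad",t)[0])]
pad=tri(s,cp[0],t,cp[1]); print("pad tri",pad,onz(s,cp[0],.07),onz(t,cp[1],.07))
mt=onz(t,tip_of("meter_grip",t)[0]["position"],.104)
best_=None
for y0 in(-10,0,10):
    r=minimize(cost,[pad[0],pad[1]+.037,y0],method="Nelder-Mead",options=dict(initial_simplex=np.array([[pad[0],pad[1]+.037,y0]]+[[pad[0]+.01,pad[1]+.037,y0],[pad[0],pad[1]+.047,y0],[pad[0],pad[1]+.037,y0+6]])))
    if best_ is None or r.fun<best_.fun: best_=r
q=best_.x; print("dock",q,best_.fun,"pad",place(np.array([[0,-.037,.07]]),q),"grip",place(np.array([[0,.03,.138-.034]]),q))
# mould
a=np.radians(np.arange(0,360,5)); C=lambda r,z:np.c_[r*np.cos(a),r*np.sin(a),0*a+z]
MO=np.vstack([C(.088,0),C(.088,.018),C(.0325,.040)])
obs2=obs; obs=[(c,silhouettes("mould",c)[0]["mask"].astype(np.uint8)) for c in(s,t)]
m0=onz(t,tip_of("mould",t)[0]["position"],0)
r=minimize(lambda p:cost([p[0],p[1],0],(MO,)),m0[:2],method="Nelder-Mead",options=dict(initial_simplex=m0[:2]+np.array([[0,0],[.01,0],[0,.01]])))
mo=r.x; print("mould",mo,r.fun)
sp=[tip_of("spot",c)[0]["position"] for c in(s,t)]
for c,p in zip((s,t),sp):
    w=onz(c,p,.0285); d=w[:2]-mo; print("spot",p,w,np.hypot(*d),np.degrees(np.arctan2(d[1],d[0])))
print("panel bottom corner",onz(t,[240,217],0),"hinge",onz(t,[90,222],0),"loop",onz(t,[352,318],0),"smallmeter",onz(t,[310,273],0))
np.savez("st.npz",q=q,mo=mo)
# crops w/ overlay
o=s["img"].copy();u=t["img"].copy()
for c,im in((s,o),(t,u)):
    for P in(D,M):
        for p in proj(c,place(P,q)): cv2.circle(im,(int(round(p[1])),int(round(p[0]))),1,(0,255,0),-1)
    for p in proj(c,MO+[mo[0],mo[1],0]): im[int(round(p[0])),int(round(p[1]))]=(255,0,0)
A=cv2.resize(o[180:420,230:460],(540,563),interpolation=cv2.INTER_CUBIC)
save("s1.png",cv2.resize(o[180:310,230:400],None,fx=4.6,fy=4.6,interpolation=cv2.INTER_CUBIC))
save("t1.png",cv2.resize(u[220:330,240:500],None,fx=3,fy=3,interpolation=cv2.INTER_CUBIC))
E
python3 fit.py
```

```text
pad tri [ 0.5498 -0.034   0.0696] [ 0.5528 -0.0359  0.07  ] [ 0.5467 -0.0321  0.07  ]
dock [0.5471 0.0081 0.7022] 0.14209666303236412 pad [[ 0.5476 -0.0289  0.07  ]] grip [[0.5468 0.0381 0.104 ]]
mould [ 0.5189 -0.2873] 0.07940120100216197
spot [393.4, 409.2] [ 0.4953 -0.339   0.0285] 0.056776653920477094 -114.56972380314384
spot [285.8, 474.8] [ 0.4946 -0.3413  0.0285] 0.059170715771096165 -114.22762410921938
panel bottom corner [0.5914 0.1516 0.    ] hinge [0.904  0.1484 0.    ] loop [ 0.3742 -0.0444  0.    ] smallmeter [0.4542 0.0413 0.    ]
```

View pics/s1.png

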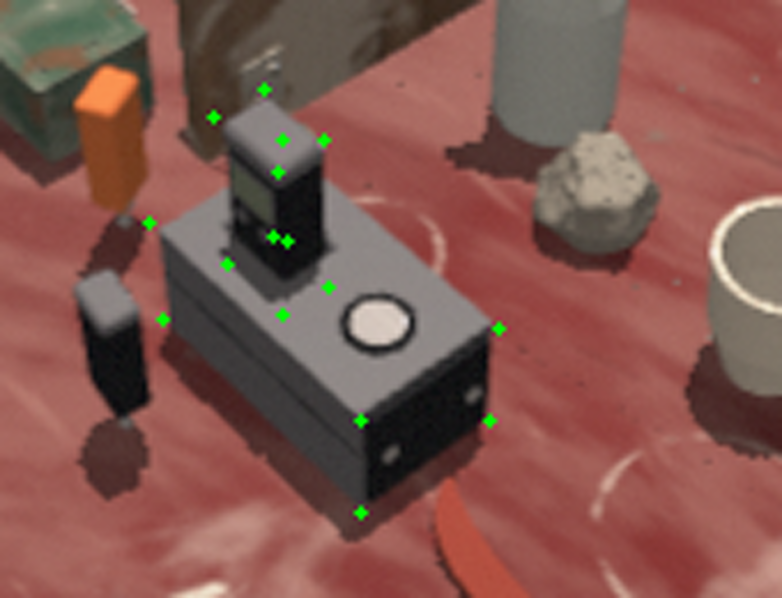

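View pics/t1.png

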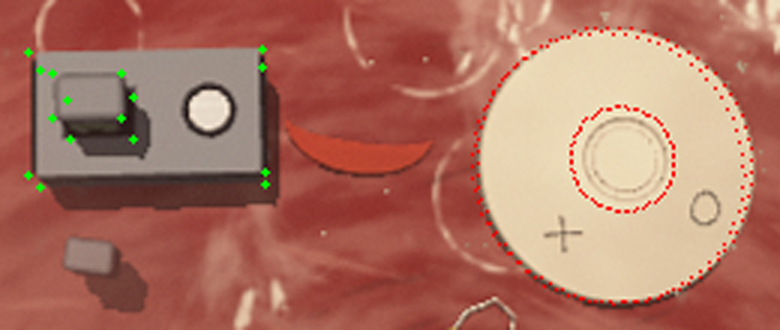

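The crop confirms it: the black meter with the display stands in the pocket beside the pad, and the other black one is clearly smaller and stands loose. The overlay is off by about 2 px, so I'll refine the stand and spot from hand-read features, allowing for camera bias.

```bash
cat > ref.py <<'E'
from h import *
from scipy.optimize import least_squares
np.set_printoptions(precision=4,suppress=True)
s=get_image("scene");t=get_image("top")
S=lambda u,v:[180+v/4.6-.4,230+u/4.6-.4]
T=lambda u,v:[220+v/3-.33,240+u/3-.33]
n=[-.038,-.072,.068];r=[.038,-.072,.068];l=[-.038,.072,.068];b=[.038,.072,.068];pd=[0,-.037,.07];mt=[0,.03,.134]
def circ(c,p):  # bright pad centroid
    x=c["img"][int(p[0])-8:int(p[0])+9,int(p[1])-10:int(p[1])+11].min(2)>180
    k,lab,st,ce=cv2.connectedComponentsWithStats(x.astype(np.uint8)); i=1+np.argmax(st[1:,4]); return [ce[i][1]+int(p[0])-8,ce[i][0]+int(p[1])-10]
F=[(s,0,n,S(361,412)),(s,0,r,S(491,322)),(s,0,l,S(161,233)),(s,0,[-.038,-.072,0],S(363,503)),(s,0,mt,S(273,134)),
   (t,1,b,T(36,52)),(t,1,r,T(260,48)),(t,1,n,T(265,170)),(t,1,l,T(35,178)),(t,1,mt,T(90,97))]
for c,i,p in((s,0,S(379,323)),(t,1,T(209,110))):
    q=circ(c,p); print("pad px",p,q); F+=[(c,i,pd,q)]*2
ring=[(s,tip_of("spot",s)[0]["position"]),(t,tip_of("spot",t)[0]["position"])]
W=lambda P,q:R.from_euler('z',q[2],degrees=True).apply(P)+[q[0],q[1],0]
def res(v):
    o=[proj(c,W(P,v[:3]))[0]+v[3+2*i:5+2*i]-p for c,i,P,p in F]
    o+=[proj(c,[v[7],v[8],.0285])[0]+v[3+2*i:5+2*i]-p for i,(c,p) in enumerate(ring)]
    return np.r_[np.ravel(o),v[3:7]/1.5]
f=least_squares(res,[.547,.008,0,0,0,0,0,.495,-.34],x_scale=[.01,.01,1,1,1,1,1,.01,.01],loss="soft_l1"); v=f.x
print("dock",v[:3],"bias px",v[3:7],"spot",v[7:],"pad",W([0,-.037,.07],v),"grip",W([0,.03,.104],v)); print(np.array(res(v))[:-4].reshape(-1,2))
E
python3 ref.py
```

```text
pad px [249.8173913043478, 311.99130434782614] [np.float64(249.48571428571427), np.float64(311.75714285714287)]
pad px [256.3366666666667, 309.3366666666667] [np.float64(256.1166666666667), np.float64(309.23333333333335)]
dock [0.5481 0.0091 1.0032] bias px [0.1702 0.0674 0.5662 1.4444] spot [ 0.4927 -0.3397] pad [ 0.5488 -0.0279  0.07  ] grip [0.5476 0.0391 0.104 ]
[[ 1.5153  0.4827]
 [ 0.3615  1.4124]
 [-2.3116 -2.3622]
 [ 1.7983  0.2875]
 [-1.1171 -0.585 ]
 [ 0.3655 -1.9696]
 [-0.2811  1.8164]
 [ 0.2121  1.3261]
 [-0.3781 -1.4389]
 [-0.2737 -0.1217]
 [-0.6064 -0.3147]
 [-0.6064 -0.3147]
 [ 0.0579  0.3209]
 [ 0.0579  0.3209]
 [ 0.7051  0.5313]
 [-0.0134 -2.2569]]
```

Call:
move_arm(
  rows=[
    [-0.011,-0.03,0,0,0,0],
    [-0.011,-0.03,0,0,0,0],
    [-0.011,-0.03,0,0,0,0],
    [-0.011,-0.03,0,0,0,0],
    [-0.011,-0.03,0,0,0,0],
    [-0.011,-0.03,0,0,0,0],
    [-0.011,-0.03,0,0,0,0],
    [-0.0305,-0.0205,0,0,0,0],
    [-0.0305,-0.0205,0,0,0,0],
    [-0.0305,-0.0205,0,0,0,0],
    [-0.0305,-0.0205,0,0,0,0],
    [-0.0305,-0.0205,0,0,0,0],
    [-0.0305,-0.0205,0,0,0,0],
    [-0.0305,-0.0205,0,0,0,0],
    [-0.0305,-0.0205,0,0,0,0],
  ],
  fingers=1,
  newtons=25,
)

```text
time: 3.15
tcp_pos: [0.39, 0.119, 0.248]
tcp_rot: [180.0, 0.1, 159.2]
wrist_force: [-0.1, 0.8, 0.2]
opening: 0.999
grip_force: 0.0
```

Call:
move_arm(
  rows=[
    [0,0,0,0,0,0.1137],
    [0,0,0,0,0,0.1137],
    [0,0,0,0,0,0.1137],
    [0,0,0,0,0,0.1137],
    [0,0,0,0,0,0.1137],
    [0,0,0,0,0,0.1137],
    [0,0,0,0,0,0.1137],
    [0,0,0,0,0,0.1137],
    [0,0,0,0,0,0.1137],
    [0,0,0,0,0,0.1137],
    [0,0,0,0,0,0],
  ],
)

```text
time: 4.07
tcp_pos: [0.3892, 0.1208, 0.2477]
tcp_rot: [180.0, -0.0, 90.7]
wrist_force: [0.8, 0.0, -0.6]
opening: 1.003
grip_force: 0.0
```

Call:
move_arm(
  rows=[
    [-0.0169,0.0313,0,0,0,0],
    [-0.0169,0.0313,0,0,0,0],
    [-0.0169,0.0313,0,0,0,0],
    [-0.0169,0.0313,0,0,0,0],
    [-0.0169,0.0313,0,0,0,0],
    [0,0,0.03,0,0,0],
    [0,0,0.028,0,0,0],
    [0,0,0,0,0,0],
  ],
)

```text
time: 4.73
tcp_pos: [0.5438, 0.0387, 0.1833]
tcp_rot: [-179.4, -0.1, 91.1]
wrist_force: [-1.3, 0.2, -0.4]
opening: 1.0
grip_force: 0.0
```

```bash
python3 - <<'E'
from h import *
s=get_image("scene");t=get_image("top");print(read_state()["tcp_pos"])
a=cv2.resize(s["img"][120:300,200:380],(500,500),interpolation=cv2.INTER_CUBIC);save("s2.png",a)
E
```

```text
[0.5461032  0.03903518 0.18868571]
```

View pics/s2.png

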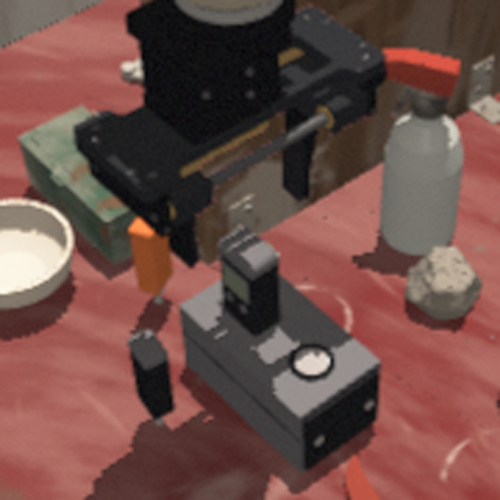

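The fingers straddle the meter: tips at about (185,262) and (297,195) in the crop, with the meter top at (250,240). I'll lower and close.

Call:
move_arm(
  rows=[
    [0,0,0.02,0,0,0],
    [0,0,0.02,0,0,0],
    [0,0,0.02,0,0,0],
    [0,0,0.02,0,0,0],
    [0,0,0,0,0,0],
    [0,0,0,0,0,0],
  ],
)

```text
time: 5.33
tcp_pos: [0.5474, 0.0392, 0.1109]
tcp_rot: [180.0, 0.0, 91.1]
wrist_force: [-0.4, -0.6, 0.9]
opening: 1.0
grip_force: 0.0
```

Call:
move_arm(
  rows=[
    [0,0,0,0,0,0],
    [0,0,0,0,0,0],
    [0,0,0,0,0,0],
    [0,0,0,0,0,0],
    [0,0,0,0,0,0],
    [0,0,0,0,0,0],
    [0,0,0,0,0,0],
    [0,0,0,0,0,0],
    [0,0,0,0,0,0],
    [0,0,0,0,0,0],
  ],
  fingers=-1,
  newtons=25,
)

```text
time: 6.17
tcp_pos: [0.5471, 0.039, 0.1094]
tcp_rot: [-180.0, 0.0, 91.0]
wrist_force: [-0.4, 0.8, -0.2]
opening: 0.327
grip_force: 0.0
```

Call:
move_arm(
  rows=[
    [0,0,0,0,0,0],
    [0,0,0,0,0,0],
    [0,0,0,0,0,0],
    [0,0,0,0,0,0],
    [0,0,0,0,0,0],
  ],
)

```text
time: 6.58
tcp_pos: [0.547, 0.039, 0.1094]
tcp_rot: [-180.0, -0.0, 91.0]
wrist_force: [0.3, 0.6, -2.0]
opening: 0.296
grip_force: 25.0
```

Call:
move_arm(
  rows=[
    [0,0,-0.01,0,0,0],
    [0,0,-0.015,0,0,0],
    [0,0,-0.025,0,0,0],
    [0,0,-0.025,0,0,0],
    [0,0,-0.025,0,0,0],
    [0,0,0,0,0,0],
    [0,0,0,0,0,0],
    [0,0,0,0,0,0],
  ],
)

```text
time: 7.25
tcp_pos: [0.5464, 0.039, 0.2088]
tcp_rot: [-179.9, -0.0, 91.0]
wrist_force: [-0.4, 0.5, -2.1]
opening: 0.298
grip_force: 25.0
```

```bash
python3 - <<'E'
from h import *
np.set_printoptions(precision=4,suppress=True)
s=get_image("scene");t=get_image("top");st=read_state();p=st["tcp_pos"];print(p,st["tcp_rot"],st["wrist_force"])
Rm=R.from_euler('xyz',st["tcp_rot"],degrees=True).as_matrix()
for n,o in(("meter_grip",.006),("tip_end",.104),("meter",.104)):
  for c in(s,t):
    print(n,proj(c,p+Rm[:,2]*o),[(round(d["score"],2),np.round(d["position"],1)) for d in tip_of(n,c)][:3])
for c in(s,t): print([d["position"] for d in tip_of("check_pad",c)][:1])
save("s3.png",np.hstack([cv2.resize(s["img"][140:300,220:360],(525,600),interpolation=cv2.INTER_CUBIC),cv2.resize(t["img"][220:300,235:270],(263,600),interpolation=cv2.INTER_CUBIC)]))
E
```

```text
[0.5458 0.0391 0.2076] [-179.7991   -0.0179   90.9994] [ 0.0874 -0.5448 -2.1642]
meter_grip [[181.7072 285.9682]] [(0.85, array([181.2, 283.8])), (0.61, array([203.8, 251.7])), (0.55, array([254.4, 253.9]))]
meter_grip [[245.7218 264.2107]] [(0.57, array([266.1, 216.4]))]
tip_end [[218.7173 288.0942]] [(0.4, array([219.8, 289. ]))]
tip_end [[254.9966 269.6631]] []
meter [[218.7173 288.0942]] [(0.92, array([272.3, 257.7])), (0.7, array([226.9, 256.3])), (0.66, array([218.6, 292.9]))]
meter [[254.9966 269.6631]] [(0.51, array([269.2, 221.6]))]
[[251.4, 314.0]]
[[259.8, 308.6]]
```

View pics/s3.png

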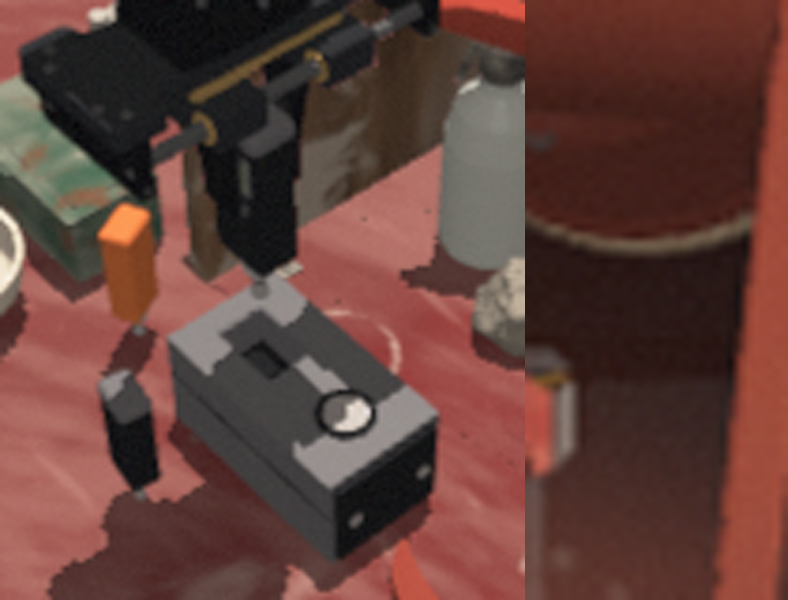

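The meter came out cleanly and hangs upright: ball at crop (261,297), pad at (346,413). Moving over the pad and approaching.

Call:
move_arm(
  rows=[
    [-0.022,0.0003,0,0,0,0],
    [-0.022,0.0003,0,0,0,0],
    [-0.022,0.0004,0,0,0,0],
    [0,0,0.01,0,0,0],
    [0,0,0.01,0,0,0],
    [0,0,0.008,0,0,0],
    [0,0,0,0,0,0],
    [0,0,0,0,0,0],
    [0,0,0,0,0,0],
  ],
)

```text
time: 8.5
tcp_pos: [0.5492, -0.0263, 0.1814]
tcp_rot: [-180.0, -0.0, 91.1]
wrist_force: [-0.0, -0.6, -2.1]
opening: 0.3
grip_force: 25.0
```

```bash
cat > st.py <<'E'
from h import *
np.set_printoptions(precision=4,suppress=True)
import sys
c=get_image("scene");st=read_state();print(st["time"],st["tcp_pos"],st["tcp_rot"],st["wrist_force"])
Rm=R.from_euler('xyz',st["tcp_rot"],degrees=True).as_matrix();p=st["tcp_pos"]+Rm[:,2]*.104
print("tip",p,proj(c,p),[(round(d["score"],2),np.round(d["position"],1)) for d in tip_of("tip_end",c)][:2])
r,k=proj(c,p)[0].astype(int)
if len(sys.argv)>1: save(sys.argv[1],cv2.resize(c["img"][r-45:r+30,k-50:k+50],(800,600),interpolation=cv2.INTER_CUBIC)); print("crop origin",r-45,k-50)
E
python3 st.py s4.png
```

```text
8.55 [ 0.5495 -0.0264  0.1819] [179.973    0.0004  91.0463] [-0.429   0.4237 -1.6917]
tip [ 0.5496 -0.0264  0.0779] [[245.512  311.1869]] [(0.48, array([207.8, 310.6])), (0.43, array([247.7, 308.8]))]
crop origin 200 261
```

View pics/s4.png

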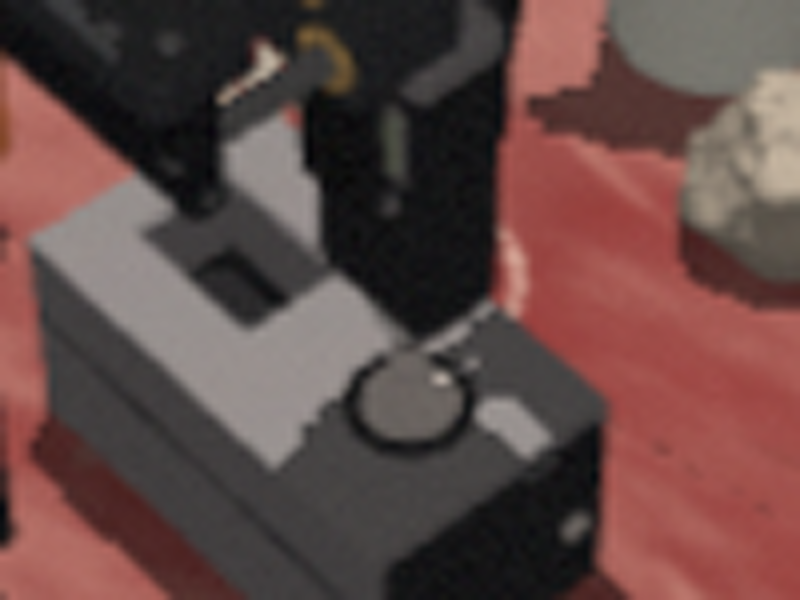

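The ball is over the pad, about 1 px from centre. Lowering to contact with small steps.

Call:
move_arm(
  rows=[
    [-0.001,-0.001,0.003,0,0,0],
    [0,0,0.003,0,0,0],
    [0,0,0,0,0,0],
    [0,0,0,0,0,0],
    [0,0,0,0,0,0],
  ],
)

```text
time: 9.02
tcp_pos: [0.5483, -0.028, 0.1755]
tcp_rot: [-180.0, -0.0, 91.0]
wrist_force: [-0.6, -0.2, -1.7]
opening: 0.296
grip_force: 25.0
```

Call:
move_arm(
  rows=[
    [0,0,0.002,0,0,0],
    [0,0,0,0,0,0],
    [0,0,0,0,0,0],
    [0,0,0,0,0,0],
  ],
)

```text
time: 9.35
tcp_pos: [0.5483, -0.028, 0.1735]
tcp_rot: [-180.0, -0.0, 91.0]
wrist_force: [1.1, -0.6, -3.0]
opening: 0.299
grip_force: 25.0
```

Call:
move_arm(
  rows=[
    [0,0,0.002,0,0,0],
    [0,0,0,0,0,0],
    [0,0,0,0,0,0],
    [0,0,0,0,0,0],
  ],
)

```text
time: 9.68
tcp_pos: [0.5484, -0.0281, 0.1718]
tcp_rot: [180.0, 0.0, 91.0]
wrist_force: [0.0, 0.2, -1.1]
opening: 0.298
grip_force: 25.0
```

Call:
move_arm(
  rows=[
    [0,0,0.001,0,0,0],
    [0,0,0,0,0,0],
  ],
)

```text
time: 9.85
tcp_pos: [0.5484, -0.028, 0.1706]
tcp_rot: [180.0, 0.0, 91.0]
wrist_force: [-0.4, 0.7, 0.3]
opening: 0.294
grip_force: 25.0
```

Call:
move_arm(
  rows=[
    [0,0,0,0,0,0],
  ],
)

```text
time: 9.93
tcp_pos: [0.5484, -0.0281, 0.1707]
tcp_rot: [180.0, 0.0, 91.0]
wrist_force: [-0.2, -0.2, 0.5]
opening: 0.297
grip_force: 25.0
```

Call:
move_arm(
  rows=[
    [0,0,0.001,0,0,0],
    [0,0,0,0,0,0],
  ],
)

```text
time: 10.1
tcp_pos: [0.5484, -0.0281, 0.1696]
tcp_rot: [180.0, 0.0, 91.0]
wrist_force: [-0.7, -0.5, 0.9]
opening: 0.293
grip_force: 25.0
```

Call:
move_arm(
  rows=[
    [0,0,0,0,0,0],
  ],
)

```text
time: 10.18
tcp_pos: [0.5484, -0.028, 0.1696]
tcp_rot: [180.0, 0.0, 91.0]
wrist_force: [-0.9, -0.4, 1.7]
opening: 0.3
grip_force: 25.0
```

```bash
python3 st.py s5.png;python3 st.py;python3 st.py
```

```text
10.2333 [ 0.5484 -0.0281  0.1696] [179.9817   0.0056  90.9936] [-0.0338 -0.3784  0.4308]
tip [ 0.5484 -0.0281  0.0656] [[250.2282 311.3168]] []
crop origin 205 261
10.3333 [ 0.5484 -0.0281  0.1697] [179.9844   0.0046  90.9943] [ 0.2988 -1.0204  1.868 ]
tip [ 0.5484 -0.0281  0.0657] [[250.2262 311.3073]] [(0.15, array([215.5, 309. ]))]
10.4333 [ 0.5484 -0.028   0.1696] [179.9816   0.0027  90.9934] [-0.1653  0.0825  1.1855]
tip [ 0.5484 -0.028   0.0656] [[250.2161 311.303 ]] [(0.33, array([253.6, 315.3]))]
```

View pics/s5.png

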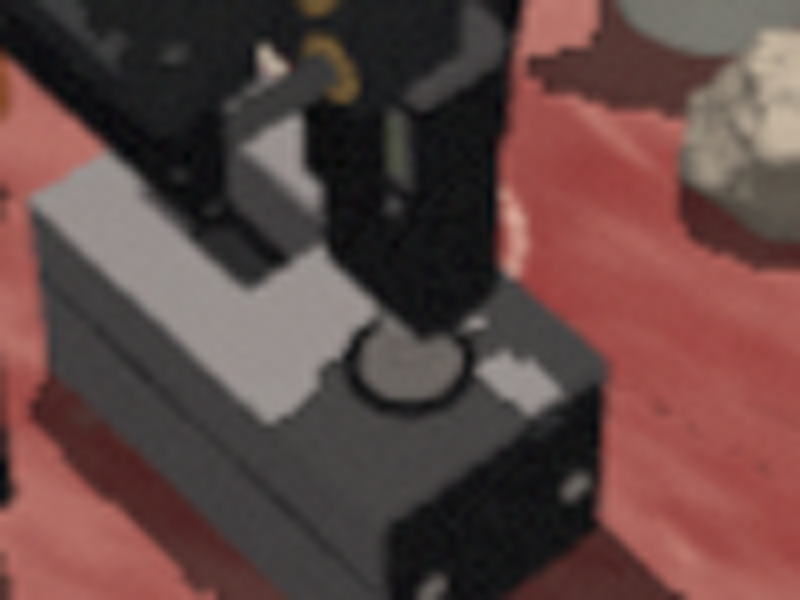

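Force is about 3.2 N and travel about 4.4 mm. A touch more, then hold.

Call:
move_arm(
  rows=[
    [0,0,0.0006,0,0,0],
    [0,0,0,0,0,0],
    [0,0,0,0,0,0],
    [0,0,0,0,0,0],
    [0,0,0,0,0,0],
    [0,0,0,0,0,0],
    [0,0,0,0,0,0],
  ],
)

```text
time: 11.07
tcp_pos: [0.5484, -0.028, 0.169]
tcp_rot: [180.0, 0.0, 91.0]
wrist_force: [0.6, 0.5, 1.2]
opening: 0.295
grip_force: 25.0
```

Call:
move_arm(
  rows=[
    [0,0,0,0,0,0],
    [0,0,0,0,0,0],
    [0,0,0,0,0,0],
    [0,0,0,0,0,0],
  ],
)

```text
time: 11.4
tcp_pos: [0.5483, -0.028, 0.1689]
tcp_rot: [180.0, 0.0, 91.0]
wrist_force: [0.7, 0.1, 1.2]
opening: 0.297
grip_force: 25.0
```

Call:
move_arm(
  rows=[
    [0,0,0,0,0,0],
    [0,0,0,0,0,0],
    [0,0,0,0,0,0],
  ],
)

```text
time: 11.65
tcp_pos: [0.5483, -0.028, 0.169]
tcp_rot: [180.0, 0.0, 91.0]
wrist_force: [1.1, 0.2, 1.0]
opening: 0.292
grip_force: 25.0
```

Call:
move_arm(
  rows=[
    [0,0,-0.005,0,0,0],
    [0,0,-0.015,0,0,0],
    [0,0,-0.025,0,0,0],
    [0,0,-0.025,0,0,0],
    [0,0,0,0,0,0],
    [0,0,0,0,0,0],
  ],
)

```text
time: 12.15
tcp_pos: [0.5489, -0.0281, 0.2401]
tcp_rot: [179.9, 0.0, 91.0]
wrist_force: [-0.3, 0.3, -2.5]
opening: 0.3
grip_force: 25.0
```

```bash
cat > ring.py <<'E'
from h import *
from scipy.optimize import minimize
np.set_printoptions(precision=4,suppress=True)
a=np.radians(np.arange(0,360,5)); C=lambda r,z:np.c_[r*np.cos(a),r*np.sin(a),0*a+z]
MO=np.vstack([C(.088,0),C(.088,.018),C(.0325,.040)])
for nm in("scene","top"):
    c=get_image(nm); o=silhouettes("mould",c)[0]["mask"].astype(np.uint8)
    def cost(p):
        m=np.zeros((480,640),np.uint8); q=proj(c,MO+[p[0],p[1],0])[:,::-1]
        cv2.fillConvexPoly(m,cv2.convexHull(np.round(q*16).astype(np.int32)),1,shift=4); return 1-(m&o).sum()/(m|o).sum()
    x0=np.array([.519,-.287]); r=minimize(cost,x0,method="Nelder-Mead",options=dict(initial_simplex=x0+np.array([[0,0],[.01,0],[0,.01]])));mo=r.x
    # ring: pencil pixels darker than local background near the expected place
    g=c["img"].mean(2).astype(np.float32); d=cv2.medianBlur(g.astype(np.uint8),15).astype(float)-g
    def mark(w,rad):
        p=proj(c,w)[0]; rr,cc=np.mgrid[0:480,0:640]; k=(np.hypot(rr-p[0],cc-p[1])<rad)&(d>12)&(o>0)
        pts=np.argwhere(k)
        e=cv2.fitEllipse(pts[:,::-1].astype(np.float32).reshape(-1,1,2)); return [e[0][1],e[0][0]],e[1],len(pts)
    px,ax,n=mark([.494,-.340,.0285],11); w=onz(c,px,.0285); v=w[:2]-mo
    print(nm,"mould",mo,r.fun,"ring px",px,ax,n,"world",w,"rad",np.hypot(*v),"az",np.degrees(np.arctan2(v[1],v[0])), "net",tip_of("spot",c)[0])
E
python3 ring.py
```

```text
scene mould [ 0.5194 -0.2874] 0.0414280492262703 ring px [396.52532958984375, 407.037109375] (11.877352714538574, 13.732779502868652) 85 world [ 0.4887 -0.3402  0.0285] rad 0.06105391483908052 az -120.24983230536246 net {'position': [394.2, 406.3], 'score': 0.93}
top mould [ 0.519  -0.2893] 0.029961999415375584 ring px [289.08892822265625, 474.6680908203125] (9.252897262573242, 11.11878490447998) 52 world [ 0.4884 -0.3407  0.0285] rad 0.059840440618703354 az -120.7354578565054 net {'position': [288.0, 475.3], 'score': 0.83}
```

Both cameras agree: ring at (0.4886,-0.3405), azimuth about -120.5°. Travelling there and tilting 22°.

Call:
move_arm(
  rows=[
    [-0.0357,-0.0093,0,0,0,0],
    [-0.0357,-0.0093,0,0,0,0],
    [-0.0357,-0.0093,0,0,0,0],
    [-0.0357,-0.0093,0,0,0,0],
    [-0.0357,-0.0093,0,0,0,0],
    [-0.0357,-0.0093,0,0,0,0],
    [-0.0357,-0.0093,0,0,0,0],
    [-0.0357,-0.0093,0,0,0,0],
    [-0.0357,-0.0093,0,0,0,0],
    [-0.0357,-0.0093,0,0,0,0],
    [0,0,0,-0.0479,0.0782,0],
    [0,0,0,-0.0479,0.0782,0],
    [0,0,0,-0.0479,0.0782,0],
    [0,0,0,-0.0479,0.0782,0],
    [0,0,0,0,0,0],
    [0,0,0,0,0,0],
    [0,0,0,0,0,0],
  ],
)

```text
time: 13.87
tcp_pos: [0.4614, -0.3864, 0.2383]
tcp_rot: [168.2, -18.6, 92.9]
wrist_force: [-1.0, 0.2, -2.4]
opening: 0.297
grip_force: 25.0
```

```bash
cat > goal.py <<'E'
from h import *
import sys
np.set_printoptions(precision=4,suppress=True)
st=read_state();Rm=R.from_euler('xyz',st["tcp_rot"],degrees=True).as_matrix();p=st["tcp_pos"]
az=np.radians(-120.5);t=np.radians(22);n=np.array([np.sin(t)*np.cos(az),np.sin(t)*np.sin(az),np.cos(t)]);sp=np.array([.4886,-.3405,.0285])
g=sp+n*float(sys.argv[1]); print(p,st["tcp_rot"],st["wrist_force"],"F.n",st["wrist_force"]@n)
print("tilt err",np.degrees(np.arccos(-Rm[:,2]@n)),"rot local",Rm.T@np.cross(-Rm[:,2],n)*-0+Rm.T@np.cross(Rm[:,2],-n)*180/np.pi/60)
print("shift local",Rm.T@(g-p),"tip height along n",(p+Rm[:,2]*.104-sp)@n)
E
python3 goal.py .124
```

```text
[ 0.4614 -0.3864  0.2383] [168.2018 -18.5667  92.912 ] [-1.0192  0.1979 -2.384 ] F.n -2.080542654844055
tilt err 0.1264991359218028 rot local [-0.0018  0.0011  0.    ]
shift local [-0.0248 -0.0149  0.0906] tip height along n 0.11054248722770922
```

Call:
move_arm(
  rows=[
    [-0.0062,-0.0037,0.0226,-0.0018,0.0011,0],
    [-0.0062,-0.0037,0.0226,0,0,0],
    [-0.0062,-0.0037,0.0226,0,0,0],
    [-0.0062,-0.0037,0.0226,0,0,0],
    [0,0,0,0,0,0],
    [0,0,0,0,0,0],
    [0,0,0,0,0,0],
  ],
)

```text
time: 14.45
tcp_pos: [0.4666, -0.3806, 0.1461]
tcp_rot: [167.9, -18.6, 93.1]
wrist_force: [0.5, -0.1, -1.4]
opening: 0.3
grip_force: 25.0
```

```bash
python3 goal.py .11; python3 - <<'E'
from h import *
np.set_printoptions(precision=4,suppress=True)
s=get_image("scene");t=get_image("top")
st=read_state();Rm=R.from_euler('xyz',st["tcp_rot"],degrees=True).as_matrix();p=st["tcp_pos"]+Rm[:,2]*.104
for c in(s,t): print(proj(c,p),[(d["score"],d["position"]) for d in tip_of("tip_end",c)][:2],[(d["score"],d["position"]) for d in tip_of("spot",c)][:1])
A=s["img"][350:425,365:440];B=t["img"][250:325,430:482]
save("m1.png",np.hstack([cv2.resize(A,(460,460),interpolation=cv2.INTER_CUBIC),cv2.resize(B,(319,460),interpolation=cv2.INTER_CUBIC)]))
E
```

```text
[ 0.4666 -0.3806  0.1461] [167.9137 -18.5672  93.0675] [ 0.5345 -0.077  -1.4303] F.n -1.4028965351354012
tilt err 0.13750508853291502 rot local [0.0022 0.0006 0.    ]
shift local [-0.0007 -0.0021  0.0162] tip height along n 0.022155429009692973
[[395.8743 412.1726]] [] []
[[288.9409 481.9998]] [(0.61, [286.8, 484.1])] [(0.91, [290.7, 474.2])]
```

View pics/m1.png

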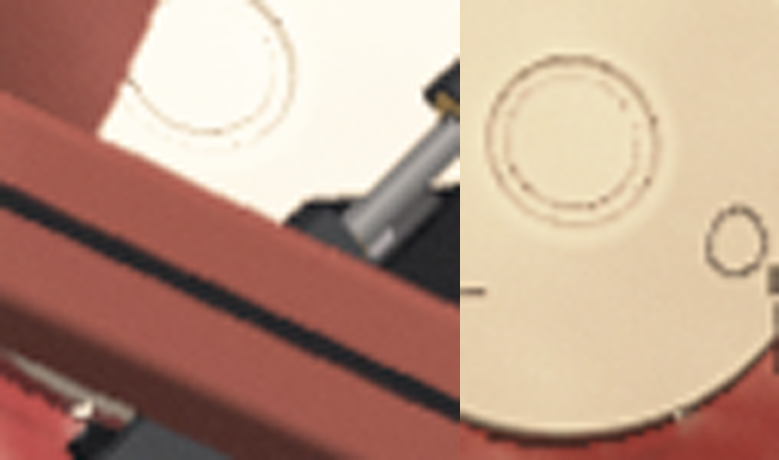

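The arm hides the ring from the scene camera. In the top view the ring is at about (475,289) with the tip coming in from the right. I'll move to 6 mm above and check there with the top camera.

Call:
move_arm(
  rows=[
    [-0.0004,-0.001,0.008,0,0,0],
    [-0.0003,-0.001,0.008,0,0,0],
    [0,0,0,0,0,0],
    [0,0,0,0,0,0],
    [0,0,0,0,0,0],
  ],
)

```text
time: 15.17
tcp_pos: [0.4665, -0.3757, 0.1284]
tcp_rot: [168.0, -18.7, 93.0]
wrist_force: [-0.9, 0.0, -1.4]
opening: 0.295
grip_force: 25.0
```

```bash
python3 goal.py .104; python3 - <<'E'
from h import *
np.set_printoptions(precision=4,suppress=True)
t=get_image("top")
st=read_state();Rm=R.from_euler('xyz',st["tcp_rot"],degrees=True).as_matrix();p=st["tcp_pos"]+Rm[:,2]*.104
for c in(t,): print("tip end",proj(c,p),"ball c",proj(c,p-Rm[:,2]*.005),"nose lip",proj(c,p-Rm[:,2]*.02),[(d["score"],d["position"]) for d in tip_of("tip_end",c)][:2],[(d["score"],d["position"]) for d in tip_of("spot",c)][:1])
save("m2.png",cv2.resize(t["img"][260:320,450:530],(800,600),interpolation=cv2.INTER_CUBIC))
E
```

```text
[ 0.4665 -0.3757  0.1284] [167.9893 -18.7448  92.9647] [-0.8777  0.0427 -1.3928] F.n -1.1382859951034807
tilt err 0.14643358329763628 rot local [ 0.0015 -0.0019  0.    ]
shift local [0.0003 0.0015 0.0042] tip height along n 0.004238283645807699
tip end [[289.8459 476.1379]] ball c [[290.1427 477.727 ]] nose lip [[291.0495 482.5824]] [(0.52, [290.0, 476.2])] [(0.66, [287.7, 472.4])]
```

View pics/m2.png

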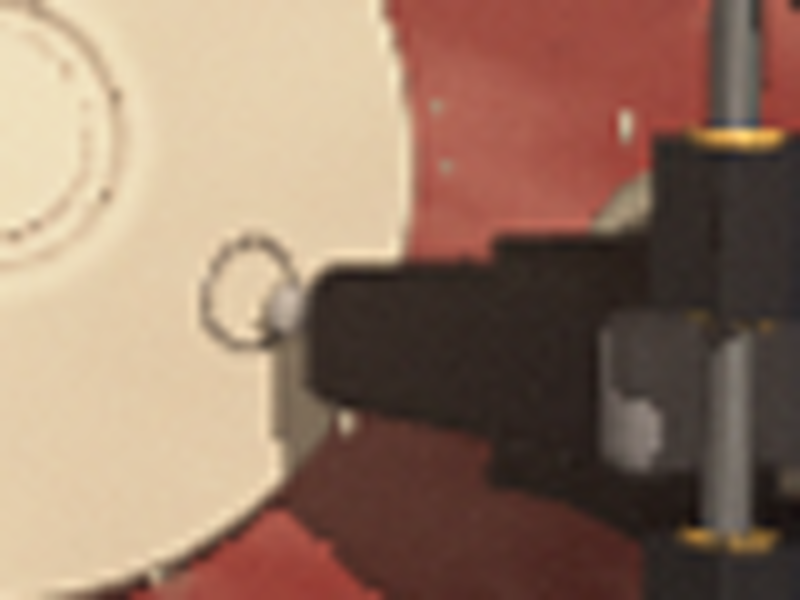

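The ring centre is at crop (250,293) and the ball at (288,310), to the right and slightly below it. I'll shift about 2 mm along tool x and y in the plane of the slope, then press.

Call:
move_arm(
  rows=[
    [0.001,0.001,0,0.0015,-0.0019,0],
    [0.001,0.001,0,0,0,0],
    [0,0,0,0,0,0],
    [0,0,0,0,0,0],
    [0,0,0,0,0,0],
  ],
)

```text
time: 15.73
tcp_pos: [0.4686, -0.3741, 0.13]
tcp_rot: [168.1, -18.6, 93.0]
wrist_force: [-0.4, -0.2, -2.2]
opening: 0.299
grip_force: 25.0
```

```bash
cat > tipc.py <<'E'
from h import *
np.set_printoptions(precision=4,suppress=True)
az=np.radians(-120.5);k=np.radians(22);n=np.array([np.sin(k)*np.cos(az),np.sin(k)*np.sin(az),np.cos(k)])
f=[]
for i in range(8): t=get_image("top");st=read_state();f.append(st["wrist_force"]@n)
Rm=R.from_euler('xyz',st["tcp_rot"],degrees=True).as_matrix();p=st["tcp_pos"]+Rm[:,2]*.104
print(st["time"],st["tcp_pos"],st["tcp_rot"],"F.n mean",np.mean(f),np.std(f),"tilt",np.degrees(np.arccos(-Rm[:,2]@n)))
print("tip",p,proj(t,p),"height",(p-[.4886,-.3405,.0285])@n,[d["position"] for d in tip_of("tip_end",t)][:1])
E
python3 tipc.py; python3 goal.py .104
```

```text
16.1333 [ 0.4685 -0.3742  0.1299] [168.0638 -18.5911  92.9423] F.n mean -1.787491330856417 0.4486866266483774 tilt 0.04469415249072101
tip [ 0.4883 -0.3407  0.0335] [[288.9135 475.3793]] height 0.004709793039722581 []
[ 0.4685 -0.3741  0.1299] [168.0658 -18.594   92.9417] [-0.2205  0.551  -1.5801] F.n -1.6009491765748458
tilt err 0.0414512999488112 rot local [0.0003 0.0006 0.    ]
shift local [-0.0015 -0.0006  0.0047] tip height along n 0.004664204720442135
```

Call:
move_arm(
  rows=[
    [0.0003,0,0.002,0,0,0],
    [0.0002,0,0.002,0,0,0],
    [0,0,0.001,0,0,0],
    [0,0,0.001,0,0,0],
    [0,0,0,0,0,0],
    [0,0,0,0,0,0],
  ],
)

```text
time: 16.68
tcp_pos: [0.4696, -0.3717, 0.1246]
tcp_rot: [168.1, -18.6, 92.9]
wrist_force: [-0.3, 0.6, -0.1]
opening: 0.297
grip_force: 25.0
```

```bash
python3 tipc.py
```

```text
17.0833 [ 0.4696 -0.3717  0.1245] [168.0627 -18.5922  92.9458] F.n mean -1.4011405798695473 0.43970801381223223 tilt 0.04319153671442951
tip [ 0.4894 -0.3382  0.0281] [[288.571  473.2637]] height -0.0012835654832795012 [[183.4, 353.3]]
```

Call:
move_arm(
  rows=[
    [0,0,0.001,0,0,0],
    [0,0,0.001,0,0,0],
    [0,0,0,0,0,0],
    [0,0,0,0,0,0],
  ],
)

```text
time: 17.47
tcp_pos: [0.47, -0.3711, 0.1227]
tcp_rot: [168.1, -18.6, 92.9]
wrist_force: [-1.4, -0.4, 0.1]
opening: 0.296
grip_force: 25.0
```

```bash
python3 tipc.py
```

```text
17.8667 [ 0.47   -0.3711  0.1227] [168.0613 -18.5851  92.9448] F.n mean 0.7710153551355684 0.5690996843390544 tilt 0.05022612665057816
tip [ 0.4898 -0.3376  0.0263] [[288.4388 472.6715]] height -0.003234952416069603 [[181.1, 295.2]]
```

Call:
move_arm(
  rows=[
    [0,0,0.001,0,0,0],
    [0,0,0.001,0,0,0],
    [0,0,0.0005,0,0,0],
    [0,0,0,0,0,0],
    [0,0,0,0,0,0],
  ],
)

```text
time: 18.33
tcp_pos: [0.4705, -0.3703, 0.1204]
tcp_rot: [168.1, -18.6, 92.9]
wrist_force: [-0.8, -0.1, 1.0]
opening: 0.292
grip_force: 25.0
```

```bash
python3 tipc.py; python3 tipc.py; python3 - <<'E'
from h import *
t=get_image("top");a=t["img"][280:300,468:492].astype(int)
print("\n".join("%d "%(280+i)+" ".join("%3d"%v for v in r) for i,r in enumerate(a.mean(2).astype(int))))
E
```

```text
18.7333 [ 0.4705 -0.3703  0.1204] [168.0602 -18.587   92.9463] F.n mean 1.1558861004484726 0.5219076801439714 tilt 0.04873672008451179
tip [ 0.4903 -0.3368  0.0239] [[288.2921 471.8817]] height -0.005762863155809525 [[180.6, 353.1]]
19.1833 [ 0.4705 -0.3703  0.1203] [168.0646 -18.5923  92.9436] F.n mean 1.3622597554796676 0.2851579742065576 tilt 0.042924830521885254
tip [ 0.4903 -0.3368  0.0239] [[288.3167 471.8501]] height -0.0058293338319415815 [[180.7, 355.0]]
280 201 202 202 201 201 202 202 201 202 200 202 202 200 201 199 199 198 199 199 198 200 200 205 136
281 202 203 202 201 202 201 202 202 202 201 201 201 200 200 201 199 199 198 200 199 200 201 192 133
282 202 201 200 202 201 204 203 203 204 204 202 201 202 203 203 202 203 201 202 201 201 203 175 127
283 202 201 202 203 203 207 165 169 172 198 208 207 210 208 208 208 209 207 209 208 210 213 158 121
284 201 203 201 205 166 153 122 146 120 144 152 132 125 127 123 125 124 125 116 115 113 116  82  67
285 201 202 203 185 136 173 187 196 161  91  68  53  46  49  47  46  48  45  39  37  38  38  35  38
286 202 203 204 141 169 202 207 
[... 667 characters left out ...]

293 199 202 191 134 139 199 146 111  75  45  44  46  45  46  45  47  42  46  44  45  43  43  42  44
294 200 200 202 191 156 135  91  74  55  46  44  46  45  45  45  43  43  41  43  44  42  42  44  44
295 198 200 200 203 195 186 125  98  59  43  45  45  46  45  44  42  44  43  43  40  43  41  42  40
296 198 198 198 200 201 207 140 109  76  47  43  44  45  43  41  43  43  41  43  43  43  42  42  41
297 199 197 198 199 199 204 140 106  90  52  38  41  43  42  43  42  42  42  42  40  41  43  42  42
298 198 198 200 199 200 206 140 104 104  96  82  54  37  38  38  42  39  41  42  42  42  41  41  41
299 198 197 198 198 202 160 114 105 108 109 105  98  95  83  76  52  43  41  37  39  36  40  39  40
```

The ball is centred in the ring (contact about (474.4,288.7), ring centre (474.8,289)) and the tip is about 4.2 mm in. A small final press.

Call:
move_arm(
  rows=[
    [0,0,0.0007,0,0,0],
    [0,0,0,0,0,0],
    [0,0,0,0,0,0],
    [0,0,0,0,0,0],
    [0,0,0,0,0,0],
    [0,0,0,0,0,0],
  ],
)

```text
time: 19.78
tcp_pos: [0.4706, -0.3701, 0.1197]
tcp_rot: [168.1, -18.6, 92.9]
wrist_force: [-0.5, -0.1, 1.1]
opening: 0.301
grip_force: 25.0
```

```bash
python3 tipc.py; python3 tipc.py; python3 tipc.py
```

```text
20.1833 [ 0.4706 -0.3701  0.1197] [168.0656 -18.5902  92.9466] F.n mean 1.5320830843498872 0.28831588815888426 tilt 0.0433034440250921
tip [ 0.4904 -0.3366  0.0232] [[288.2765 471.6432]] height -0.006517642850483038 [[342.5, 362.1]]
20.6333 [ 0.4706 -0.37    0.1197] [168.0636 -18.5907  92.9467] F.n mean 1.4117822463319736 0.333965506102288 tilt 0.0436867322242507
tip [ 0.4904 -0.3365  0.0232] [[288.2675 471.6412]] height -0.006513714692103364 []
21.0833 [ 0.4706 -0.3701  0.1197] [168.0621 -18.5878  92.9444] F.n mean 1.434684890076714 0.4939942621321705 tilt 0.04768473199245691
tip [ 0.4905 -0.3366  0.0233] [[288.2565 471.6608]] height -0.006486716630172514 []
```

```bash
python3 -c "
from workcell import close_job
print(close_job())"
```

```text
the job is handed in; nothing more can be done
None
```

I checked the meter upright on the steel pad, then handed in at 21 s with it held on the pencilled ring, square to the slope. Its tip was about half way in (about 4.5 to 5 mm by force and travel) at both places. I never read a moisture value off the display, so whether the mould is dry enough is still open.

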